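# Count along the divider rack and push the carton into the third gap

## Robot

A 6-joint arm with a two-finger parallel gripper is mounted at the origin on the work surface. World frame = base frame: x ahead of the robot, y to its left, z up, the work surface at z = 0. Lengths are in m, angles in rad, forces in N, time in s.
With the tool pointing down it reaches from about 0.35 to 0.975 m from the base axis. Payload 4.9 kg.
Tool frame: the origin (TCP) lies at the very end of the fingers, on their centre line; the grasp point (between the pads) lies 19 mm behind it; z points along the fingers, x is the direction in which the jaws open and shut, and the axes are right-handed (so a half turn about z gives the same grasp; the last joint's range is limited). The gripper opens to 85 mm and grips with 20 to 120 N. Pads are 22 mm wide; open, the fingers measure 114 mm over their backs; the gripper's body (76 mm by 85 mm) begins 54 mm behind the grasp point. The pads swing forward as they close: fully open they stand 13 mm farther back than shut.
Start: joints at [-0.119, 0.053, 1.613, -0, 1.476, -0.119], TCP at [0.625, 0, 0.201] pointing down, gripper open.
Joint ranges: [-3.01, 3.01], [-1.01, 2.22], [0.06, 2.58], [-1.02, 4.17], [0.09, 2.62], [-3.14, 3.14]. Speed limits (rad/s): [2.57, 2.57, 3.14, 3.14, 3.14, 3.14].

## Interface

Orientations are given as a rotation vector (axis times angle).
In Python, from station import readout, viewer, ctrl, nets gives the robot as it stands. The module is installed in compiled form; this text tells all that it offers.
- The arm moves only by the tool step_arm, never from a script. Its argument "moves" is a list that holds one entry, the list of rows, each a list of 4 numbers: the shift along the world's x, y, z in cm, then the turn about the world's z in rad. In form: [[[dx, dy, dz, yaw], ...]]. A call has 1 to 10 rows; each row shifts and turns the commanded pose from where the row before left it; what a row does not reach is not made up. A row lasts 1/12 s, in which the tool goes at most 41.7 mm and 7.16 degrees, less where a joint would pass 70% of its speed; a pose out of reach is approached as far as the arm can. A call is refused whole if a number of a shift passes 4.17 or a number of a turn 0.125, either way. A call with a gripper value outside its range is refused whole. "grip" is the closure, from 0 (fully open) to 1 (shut), set as the call begins (left out, the last holds). The fingers move at their own pace and stop on an object; "squeeze" is the grip in N (left out, the last holds). Time passes only in rows, so rows that do not move let the fingers close. It gives the time, the measured TCP pose, the force and the opening at its end, in the units of the state.
- readout.get_obs(): the state, without advancing time (a new reading comes with each control period).
- viewer.get_image(name): name is "scene" or "side" or "wrist"; returns the picture (384x512x3 uint8, blue, green, red); there is no depth.
- viewer.calibration(name): a dict with "camera_matrix" (3x3 intrinsics, pixels), "k1" (the pictures are not rectified: a ray, as slopes to the right and down, at radius r is drawn at 1 + k1 r^2 times it, then the intrinsics apply), "R" (3x3) and "t" (3): a world point X has camera coordinates R X + t. Camera axes: x right, y down, z forward; pixel columns grow to the right and rows downward; lengths in m; the calibration is good to about 2 mm. A picture is of the moment at which its call begins: read the wrist's pose just before it. calibration takes no time and is no camera call; for the wrist camera it gives the pose at the moment of the call.
- ctrl.finish_job(): hands the job in, once; it reports no verdict.
Trained networks look in the newest picture that a camera, given by its name, has taken for a name from the list of things; names that differ only in an ending like _2 or _b are one class to them, and where a whole thing is asked for, a point or a joint stands for the part that bears it (a point fixed in the world has none). Each returns a list of dicts, best first, with "confidence" (0 to 1); they miss things now and then, are a little off and sometimes report something else, mostly with a low value. They report only what shows in the picture. A call takes as long as a camera call. They do not tell look-alikes from the thing itself.
- nets.masks_of(camera, thing): "region" (384x512 bool, what is visible of it) and "box" ([left, top, right, bottom] in pixels, round what is visible of it).
- nets.pinpoint(camera, thing): "at" ([column, row] in pixels: a listed point, or the origin of a listed thing).
The state is a dict: "t": time; "q": joint angles; "dq": joint speeds; "effort": joint torques, N m; "tool_pos": TCP position; "tool_rot": TCP orientation; "contact_force": force on the tool from outside, world axes, zero at the start; "wrist_torque": the same for the moment, N m; "opening": finger opening in m.
Only numpy, scipy, OpenCV 4.12 (cv2) and the standard library are available. Lean on these libraries where they do the work, as an engineer would, in place of code of your own. Each camera call takes 0.05 s, during which the arm holds its last target. There are 200 camera calls.

## Task

Starting at the end of the rack where the tall round post stands, run a fingertip along the rail on top of the dividers, touching the first, second and third stub in that order, and so count to the third gap (filled gaps count too). Then, with the fingers only pushing and never picking it up, push the loose carton lying in front of the rack along the table into that third gap until it is fully home against the back board. Leave everything else where it is and finish with the hand clear.

Things in the scene. Friction and masses are not known exactly. Their poses are not given: they have to be found in the camera images.
- rack: Plywood divider rack fixed to the table, 342 mm wide (y), 76 deep (x), 50 high, without a floor. Origin: centre of its underside; x points away from the robot into the gaps, y left, z up. Seven dividers, 6 mm thick, at y = +168, +112, +56, 0, -56, -112, -168 mm make six gaps, 50 mm clear, open to the robot and upward. Front edges at x = -38 mm; inner face of the back board at x = +32 mm.
- rail (a point): Middle of the rail, on the rail's top line, 60 mm above the table, the highest part of the rack (at x = +20, y = 0 mm of the rack). The rail is a row of seven short steel stubs of round bar, one on top of each divider, in one line along the rack's y, with a 30 mm opening between stubs over each gap.
- post: Tall round wooden post with a turned knob, 28 mm across and 95 mm high, fixed to the table 57 mm beyond one end of the rack's row of dividers (at x = +25 mm and y = +225 or -225 mm in the rack's frame); which end varies. Counting starts at this end. Origin: centre of its underside.
- stop: Low square wooden block, 32 x 32 x 30 mm, fixed to the table beyond the other end of the rack. Origin: centre of its underside.
- carton: The carton to put away: the one loose on the table in the lane between robot and rack. Closed cardboard, 80 mm long (its x), 36 wide (y), 40 high, 100 to 210 g, its long side pointing roughly into the gaps. Origin: centre of its underside. Longer than the gaps are deep: when fully home it still stands 10 mm out of the rack.
- carton_mid (a point): Centre of that carton, 20 mm above its underside.
- stub_1: The first rail stub counted from the left (+y) end of the rack as seen from the robot: round steel bar 12 mm across, 26 mm long along the rack's y, with round ends, on top of a divider. Origin: its centre, 54 mm above the table (its top is at 60 mm).
- stub_2: The second rail stub counted from the left (+y) end of the rack as seen from the robot: round steel bar 12 mm across, 26 mm long along the rack's y, with round ends, on top of a divider. Origin: its centre, 54 mm above the table (its top is at 60 mm).
- stub_3: The third rail stub counted from the left (+y) end of the rack as seen from the robot: round steel bar 12 mm across, 26 mm long along the rack's y, with round ends, on top of a divider. Origin: its centre, 54 mm above the table (its top is at 60 mm).
- stub_4: The fourth rail stub counted from the left (+y) end of the rack as seen from the robot: round steel bar 12 mm across, 26 mm long along the rack's y, with round ends, on top of a divider. Origin: its centre, 54 mm above the table (its top is at 60 mm).
- stub_5: The fifth rail stub counted from the left (+y) end of the rack as seen from the robot: round steel bar 12 mm across, 26 mm long along the rack's y, with round ends, on top of a divider. Origin: its centre, 54 mm above the table (its top is at 60 mm).
- stub_6: The sixth rail stub counted from the left (+y) end of the rack as seen from the robot: round steel bar 12 mm across, 26 mm long along the rack's y, with round ends, on top of a divider. Origin: its centre, 54 mm above the table (its top is at 60 mm).
- stub_7: The seventh rail stub counted from the left (+y) end of the rack as seen from the robot: round steel bar 12 mm across, 26 mm long along the rack's y, with round ends, on top of a divider. Origin: its centre, 54 mm above the table (its top is at 60 mm).
- stored_a_mid (a point): Bystander: carton stored in the second gap from the left, 80 x 36 x 40 mm. This point is its centre, 20 mm above the table.
- stored_b_mid (a point): Bystander: white carton stored in the sixth gap from the left (the right-hand end gap), 80 x 36 x 40 mm. This point is its centre, 20 mm above the table.
- jar: Bystander: jar, 56 mm across, 75 mm high, near the left end of the lane. Origin: centre of its underside.
- loaf_tin: Bystander: empty dark steel loaf tin, 160 x 80 x 55 mm, near the right end of the lane. Origin: centre of its underside.
- can: Bystander: can, 74 mm across, 100 mm high, to the left of the jar. Origin: centre of its underside.
- brush: Bystander: brush lying behind the rack. Origin: under its middle.
Things that resemble listed ones, but are neither listed nor needed, are in the scene too. Leave any black, blue or purple look-alike of the carton alone.

How it is judged:
By the outcome, as a careful person would: the job done as asked, in the order asked, and still so for the second after the job is handed in, with the robot touching nothing.
It also fails if it takes over 67 s, if anything falls off the work surface, if the arm or the gripper's body presses on something with over 40 N, if the wrist force passes 120 N, or if a joint passes its speed limit or range.

## Working session

There is one attempt and no reset: what is moved stays moved. The work goes in short steps, Python scripts to look and compute and a tool call to move; the robot and the scene stay as the last step left them, time stands still between calls to the robot, and variables do not carry over. Pictures are saved under pics/ and viewed, about 8 in all and at most 12, crops included, and the job is handed in when it is done.

Besides the shell and the picture viewer there is one more tool, called as a command line: name --argument value ..., lists and objects as JSON in quotes. step_arm: Moves the arm, as the interface text tells. Its arguments: {"type":"object","properties":{"moves":{"type":"array","items":{"type":"array","items":{"type":"array","items":{"type":"number"}}}},"grip":{"type":"number"},"squeeze":{"type":"number"}},"required":["moves"]}

```bash
mkdir -p pics; cat > h.py <<'E'
import numpy as np, cv2
from station import readout, viewer, ctrl, nets
def ray(cam,px):
    c=viewer.calibration(cam);K=np.array(c["camera_matrix"]);R=np.array(c["R"]);t=np.array(c["t"])
    p=cv2.undistortPoints(np.array([[px]],float),K,np.array([c["k1"],0,0,0,0.]))[0,0]
    return -R.T@t, R.T@np.array([p[0],p[1],1.])
def onz(cam,px,z):
    o,d=ray(cam,px); return o+d*(z-o[2])/d[2]
def proj(cam,X):
    c=viewer.calibration(cam);K=np.array(c["camera_matrix"]);R=np.array(c["R"]);t=np.array(c["t"])
    return cv2.projectPoints(np.array(X,float).reshape(-1,1,3),cv2.Rodrigues(R)[0],t,K,np.array([c["k1"],0,0,0,0.]))[0][:,0]
E
python3 - <<'E'
from h import *
for n in["scene","side"]: cv2.imwrite(f"pics/{n}0.png",viewer.get_image(n))
o=readout.get_obs();print(o["t"],o["tool_pos"],o["tool_rot"],o["opening"])
for n in["scene","side"]:
  for th,z in[("rail",.06),("post",0),("stop",0),("carton_mid",.02),("stub_1",.054),("stored_a_mid",.02),("jar",0),("loaf_tin",0),("can",0)]:
    for d in nets.pinpoint(n,th)[:7]: print(n,th,round(d["confidence"],2),np.round(d["at"],1),np.round(onz(n,d["at"],z),4))
E
```

```text
0.1 [6.24382425e-01 5.95425994e-05 1.99797477e-01] [-3.14136234e+00  4.14892658e-05  2.85955264e-03] 0.08530226197330315
scene rail 0.81 [263.3 223.1] [0.6199 0.0378 0.06  ]
scene rail 0.41 [257.2 242.3] [ 0.6655 -0.0186  0.06  ]
scene post 0.72 [325.6 202.8] [0.6013 0.2807 0.    ]
scene stop 0.85 [190.3 291. ] [ 0.6403 -0.1862  0.    ]
scene stop 0.64 [301.1 285.4] [0.784  0.0047 0.    ]
scene carton_mid 0.95 [265.8 182.8] [0.4328 0.2048 0.02  ]
scene carton_mid 0.88 [184. 212.] [ 0.4014 -0.0545  0.02  ]
scene carton_mid 0.85 [244.6 211.3] [0.506  0.0685 0.02  ]
scene carton_mid 0.79 [219.6 178.4] [0.3206 0.1182 0.02  ]
scene carton_mid 0.74 [309.5 196.3] [0.5689 0.2483 0.02  ]
scene carton_mid 0.57 [254.9 157.1] [0.2854 0.2839 0.02  ]
scene stub_1 0.6 [296.8 209.2] [0.6251 0.1434 0.054 ]
scene stub_1 0.57 [310.2 199.2] [0.6155 0.2011 0.054 ]
scene stub_1 0.52 [268.7 229.4] [0.641  0.0364 0.054 ]
scene stub_1 0.52 [227.9 246. ] [ 0.6266 -0.0715  0.054 ]
scene stub_1 0.48 [300.3 286.7] [ 0.8223 -0.0379  0.054 ]
scene stub_1 0.43 [209.4 260.6] [ 0.6397 -0.1301  0.054 ]
scene stub_1 0.
[... 735 characters left out ...]
_1 0.58 [222.  204.3] [0.6086 0.1061 0.054 ]
side stub_1 0.57 [226.5 178.1] [ 0.6442 -0.0437  0.054 ]
side stub_1 0.45 [210.4 214.6] [0.6226 0.1657 0.054 ]
side stub_1 0.41 [209.1 222.2] [0.6134 0.2018 0.054 ]
side stub_1 0.41 [202.1 252.8] [0.5843 0.3328 0.054 ]
side stub_1 0.37 [222.4 190.8] [0.6317 0.0339 0.054 ]
side stored_a_mid 0.47 [231. 218.] [0.5782 0.1186 0.02  ]
side jar 0.86 [240.  275.9] [0.4871 0.3307 0.    ]
side jar 0.46 [239.6 173.2] [ 0.643  -0.1793  0.    ]
side jar 0.27 [222.5 203.9] [0.6367 0.0236 0.    ]
side loaf_tin 0.85 [283.9 162.7] [ 0.5129 -0.2964  0.    ]
side loaf_tin 0.49 [225.1 327.8] [0.4686 0.5051 0.    ]
side can 0.76 [224.6 329. ] [ 0.4685  0.5087 -0.    ]
```

View pics/scene0.png

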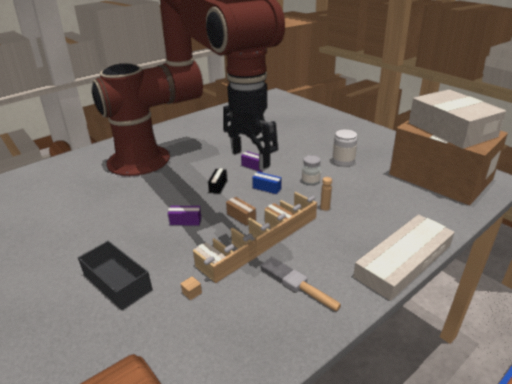

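View pics/side0.png

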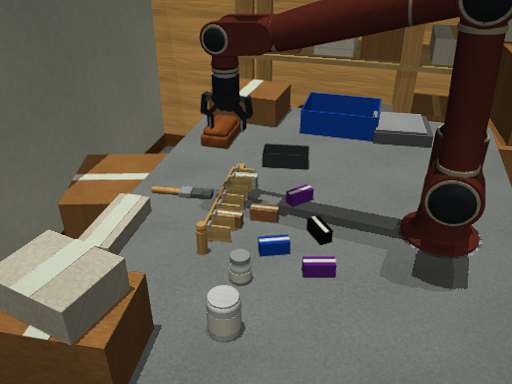

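The post is at the left end (scene 326,203), so the third gap from the left is the target. The loose brown carton is at scene (241,211). Next I'll use the wrist view to refine.

```bash
python3 - <<'E'
from h import *
im=viewer.get_image("wrist"); cv2.imwrite("pics/w0.png",im)
c=viewer.calibration("wrist");print(-np.array(c["R"]).T@c["t"],np.round(c["R"],2))
for th,z in[("rail",.06),("post",0),("carton_mid",.02),("stub_1",.054),("stored_a_mid",.02)]:
    for d in nets.pinpoint("wrist",th)[:7]: print(th,round(d["confidence"],2),np.round(d["at"],1),np.round(onz("wrist",d["at"],z),4))
E
```

```text
[0.62573676 0.07171109 0.37305454] [[ 1.    0.   -0.  ]
 [ 0.   -0.96  0.28]
 [-0.   -0.28 -0.96]]
rail 0.68 [255.5 144.9] [0.6245 0.038  0.06  ]
carton_mid 0.87 [ 99.6 215.7] [ 0.42   -0.0573  0.02  ]
carton_mid 0.78 [ 5.  84.1] [0.3249 0.1087 0.02  ]
carton_mid 0.69 [147.4 122.6] [0.4957 0.0605 0.02  ]
stub_1 0.75 [251.4  91. ] [0.6202 0.0932 0.054 ]
stub_1 0.74 [264.7 279.1] [ 0.6359 -0.1286  0.054 ]
stub_1 0.7 [258. 141.] [0.6272 0.0416 0.054 ]
stub_1 0.63 [259.7 192.4] [ 0.6293 -0.0162  0.054 ]
stub_1 0.62 [250.   32.3] [0.619  0.1493 0.054 ]
stored_a_mid 0.69 [224.6  68.3] [0.5894 0.1201 0.02  ]
```

View pics/w0.png

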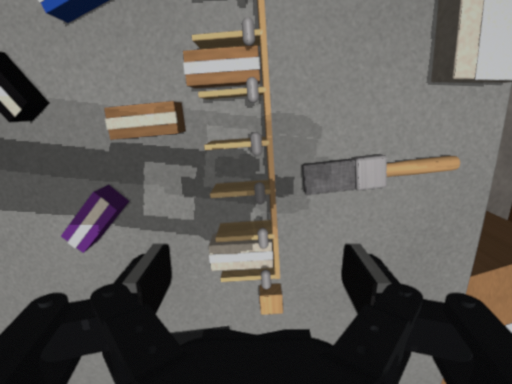

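Wrist view: stubs 2–7 run from (249,28) to (265,279). The brown carton at (143,120) sits in front of gap 3, the empty one between (252,91) and (256,142). I'll shift left and shut the gripper to measure the rack pose and stub 1.

step_arm --moves '[[[0,2.5,0,0],[0,2.5,0,0],[0,2.5,0,0],[0,2.5,0,0],[0,0,0,0],[0,0,0,0],[0,0,0,0]]]' --grip 1

```text
t: 1.88
tool_pos: [0.625, 0.0997, 0.2008]
tool_rot: [3.141, 0.0, -0.0]
contact_force: [-0.6, -0.2, 0.5]
opening: 0.0004
```

```bash
cat >> h.py <<'E'
from scipy.optimize import least_squares
YS=np.array([168,112,56,0,-56,-112,-168])/1000
def rk(p,X):
    c,s=np.cos(p[2]),np.sin(p[2]);X=np.atleast_2d(X).astype(float)
    return np.c_[p[0]+c*X[:,0]-s*X[:,1],p[1]+s*X[:,0]+c*X[:,1],X[:,2]]
def rackfit(cams=("wrist",),p0=(.605,.039,.06)):
    obs=[]
    for cam in cams:
        viewer.get_image(cam)
        for d in nets.pinpoint(cam,"stub_1"):
            if d["confidence"]>.3: obs.append((cam,d["at"]))
    S=np.c_[np.full(7,.02),YS,np.full(7,.054)]
    W0=rk(p0,S); A=[]
    for cam,at in obs:
        e=np.linalg.norm(proj(cam,W0)-at,axis=1);i=e.argmin()
        if e[i]<14: A.append((cam,i,at))
    f=lambda p:np.concatenate([(proj(c,rk(p,S[i:i+1]))[0]-a) for c,i,a in A])
    r=least_squares(f,p0,loss="soft_l1");print("rack",np.round(r.x,4),[(c,i+1,tuple(np.round(v,1))) for (c,i,a),v in zip(A,r.fun.reshape(-1,2))])
    return r.x
def cartonfit(cam,p0,thr=.3,view=True):
    if view: viewer.get_image(cam)
    B=np.array([[x,y,z] for x in(-.04,.04) for y in(-.018,.018) for z in(0,.04)])
    best=None
    for d in nets.masks_of(cam,"carton"):
        e=np.linalg.norm(np.argwhere(d["region"]).mean(0)[::-1]-proj(cam,rk(p0,[[0,0,.03]]))[0])
        if best is None or e<best[0]: best=(e,d)
    m=best[1]["region"].astype(np.uint8)
    def sil(p):
        h=cv2.convexHull(proj(cam,rk(p,B)).astype(np.float32)); M=np.zeros((384,512),np.uint8)
        cv2.fillConvexPoly(M,np.round(h*16).astype(np.int32),1,shift=4); return M
    from scipy.optimize import minimize
    f=lambda p:1-(sil(p)&m).sum()/max(1,(sil(p)|m).sum())
    rs=[minimize(f,np.array(p0)+[0,0,a],method="Nelder-Mead",options=dict(initial_simplex=np.array(p0)+[0,0,a]+np.array([[0,0,0],[.006,0,0],[0,.006,0],[0,0,.08]]))) for a in(-.1,0,.1)]
    r=min(rs,key=lambda r:r.fun);print("carton",cam,round(best[0],1),np.round(r.x,4),"iou",round(1-r.fun,3));return r.x
E
python3 - <<'E'
from h import *
o=readout.get_obs();print(o["t"],o["tool_pos"],o["tool_rot"],o["opening"],o["contact_force"])
rackfit(("wrist",));rackfit(("scene","side"));
cv2.imwrite("pics/w1.png",viewer.get_image("wrist"))
for c in("wrist","scene","side"): cartonfit(c,(.497,.064,.06))
E
```

```text
1.8833 [0.62497286 0.09966402 0.20083895] [ 3.14108563e+00  2.57382070e-04 -1.54425874e-04] 0.00035111252197972864 [-0.5756026  -0.21279813  0.53581655]
rack [0.6066 0.0357 0.0889] [('wrist', np.int64(1), (np.float64(0.1), np.float64(-4.4))), ('wrist', np.int64(4), (np.float64(-1.2), np.float64(1.9))), ('wrist', np.int64(3), (np.float64(0.0), np.float64(0.7))), ('wrist', np.int64(5), (np.float64(0.8), np.float64(-0.2)))]
rack [0.6053 0.0349 0.0566] [('scene', np.int64(2), (np.float64(0.8), np.float64(1.5))), ('scene', np.int64(5), (np.float64(2.5), np.float64(-1.0))), ('scene', np.int64(6), (np.float64(-1.0), np.float64(2.8))), ('scene', np.int64(4), (np.float64(-0.2), np.float64(-0.9))), ('scene', np.int64(7), (np.float64(-0.6), np.float64(3.8))), ('scene', np.int64(1), (np.float64(0.6), np.float64(-2.0))), ('side', np.int64(2), (np.float64(4.0), np.float64(0.5))), ('side', np.int64(3), (np.float64(-1.8), np.float64(-3.6))), ('side', np.int64(1), (np.float64(-0.1), np.float64(1.2))), ('side', np.int64(4), (np.float64(4.4), np.float64(-0.4))), ('side', np.int64(5), (np.float64(0.0), np.float64(1.6)))]
carton wrist 1.7 [0.4953 0.0642 0.085 ] iou 0.944
carton scene 2.9 [0.497  0.0633 0.053 ] iou 0.805
carton side 3.2 [0.493  0.0625 0.2397] iou 0.861
```

View pics/w1.png

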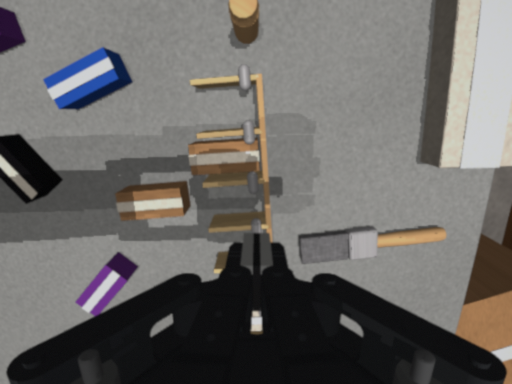

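Shown here: post (244,15), stubs 1–4 at (244,77), (249,132), (253,182) and (256,228), and the carton at (152,201). I'll fit these hand-read pixels together with those from the earlier wrist picture.

```bash
python3 - <<'E'
from h import *
c1=viewer.calibration("wrist");K=np.array(c1["camera_matrix"]);D=np.array([c1["k1"],0,0,0,0.]);R=np.array(c1["R"]);t1=np.array(c1["t"])
C1=-R.T@t1; C0=np.array([0.62573676,0.07171109,0.37305454])
S=np.c_[np.full(7,.02),YS,np.full(7,.055)]
a1=np.array([(244,77),(249,132),(253,182),(256,228)],float);a0=np.array([(249,31),(252,90),(256,143),(261,191),(263,239),(265,280)],float)
def P(X,C):return cv2.projectPoints(X,cv2.Rodrigues(R)[0],-R@C,K,D)[0][:,0]
f1=lambda p:(P(rk(p,S[:4]),C1)-a1).ravel()
f0=lambda p:(P(rk(p,S[1:]),C0)-a0).ravel()
for f in(f1,f0,lambda p:np.r_[f1(p),f0(p)]):
  r=least_squares(f,(.605,.039,.06),loss="soft_l1");print(np.round(r.x,4));print(np.round(r.fun.reshape(-1,2),1).tolist())
p=r.x
print("stubs",np.round(rk(p,S),4)); print("gap3 front, home centre, rear home",np.round(rk(p,[[-.038,.028,0],[-.008,.028,0],[-.048,.028,0]]),4))
E
```

```text
[0.6056 0.0383 0.0746]
[[0.3, -0.5], [-0.3, -0.3], [-0.3, 0.4], [0.4, 0.6]]
[0.6055 0.0374 0.0684]
[[-0.3, -0.3], [0.7, -0.6], [0.4, 0.7], [-1.3, 2.4], [-0.3, -0.4], [0.5, -0.3]]
[0.6053 0.0379 0.0706]
[[0.7, -0.0], [-0.1, 0.2], [-0.3, 0.9], [0.2, 1.1], [-0.7, -0.8], [0.4, -1.0], [0.2, 0.2], [-1.3, 2.0], [-0.2, -0.7], [0.7, -0.6]]
stubs [[ 0.6135  0.2068  0.055 ]
 [ 0.6174  0.151   0.055 ]
 [ 0.6213  0.0951  0.055 ]
 [ 0.6253  0.0393  0.055 ]
 [ 0.6292 -0.0166  0.055 ]
 [ 0.6332 -0.0725  0.055 ]
 [ 0.6371 -0.1283  0.055 ]]
gap3 front, home centre, rear home [[0.5655 0.0631 0.    ]
 [0.5954 0.0652 0.    ]
 [0.5555 0.0624 0.    ]]
```

step_arm --moves '[[[-0.4,3.0,0,0.07],[-0.4,3.0,0,0],[-0.4,3.0,0,0],[0,2.0,-3.0,0],[0,0,-3.5,0],[0,0,-3.0,0],[0,0,-2.5,0],[0,0,-1.3,0],[0,0,0,0],[0,0,0,0]]]'

```text
t: 3.37
tool_pos: [0.613, 0.2099, 0.068]
tool_rot: [3.14, 0.11, -0.001]
contact_force: [-0.5, -0.2, 0.7]
opening: -0.0001
```

step_arm --moves '[[[0,0,-0.2,0],[0,0,-0.2,0],[0,0,-0.2,0],[0,0,-0.1,0],[0,0,0,0]]]'

```text
t: 3.78
tool_pos: [0.6132, 0.21, 0.0613]
tool_rot: [-3.14, -0.11, -0.001]
contact_force: [-0.5, 0.1, -0.3]
opening: 0.0
```

step_arm --moves '[[[0,0,-0.1,0],[0,0,-0.1,0],[0,0,0,0]]]'

```text
t: 4.03
tool_pos: [0.6128, 0.21, 0.0587]
tool_rot: [3.14, 0.11, -0.001]
contact_force: [0.6, 0.5, -0.7]
opening: 0.0
```

step_arm --moves '[[[0,0,-0.1,0],[0,0,0,0]]]'

```text
t: 4.2
tool_pos: [0.6128, 0.21, 0.0577]
tool_rot: [3.14, 0.11, -0.001]
contact_force: [-0.4, 0.1, -0.4]
opening: -0.0001
```

step_arm --moves '[[[0,0,-0.1,0],[0,0,0,0]]]'

```text
t: 4.37
tool_pos: [0.6128, 0.21, 0.0566]
tool_rot: [3.14, 0.11, -0.001]
contact_force: [-0.7, -1.0, -0.1]
opening: -0.0002
```

No contact yet although the tip should be below the stub top, so I'll look.

```bash
python3 - <<'E'
from h import *
ims=[]
T=readout.get_obs()["tool_pos"];print(T)
for n in("scene","side"):
    im=viewer.get_image(n); u,v=proj(n,[T])[0].astype(int);print(n,u,v)
    x0,y0=u-50,v-55
    ims.append(cv2.resize(im[y0:y0+110,x0:x0+100],(400,440),interpolation=cv2.INTER_CUBIC))
cv2.imwrite("pics/c2.png",np.hstack(ims))
im=viewer.get_image("wrist");cv2.imwrite("pics/w2.png",im)
S=np.c_[np.full(7,.02),YS,np.full(7,.055)]
print(proj("wrist",rk((.6053,.0379,.0706),S)), proj("wrist",[T]))
E
```

```text
[0.61283302 0.2099639  0.05664508]
scene 311 196
side 208 223
[[255.60479773 232.46038325]
 [255.67163449 305.7966825 ]
 [255.7310056  366.93084244]
 [255.78333548 417.81778024]
 [255.82933996 460.21212011]
 [255.86979278 495.60244003]
 [255.90542756 525.21981814]] [[255.04603474 228.98587021]]
```

View pics/c2.png

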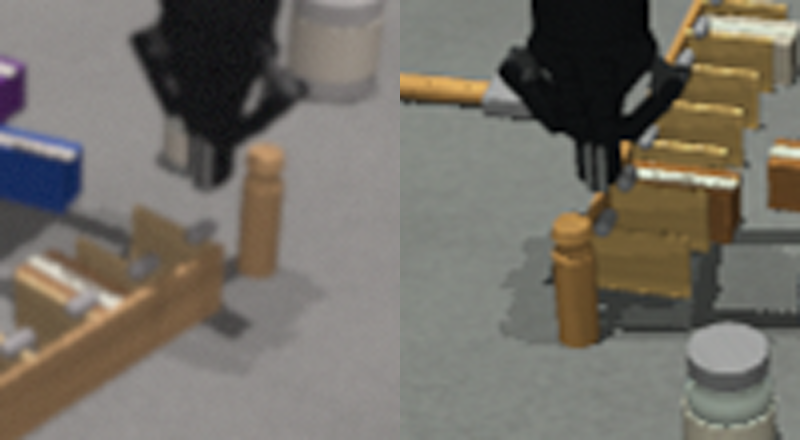

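View pics/w2.png

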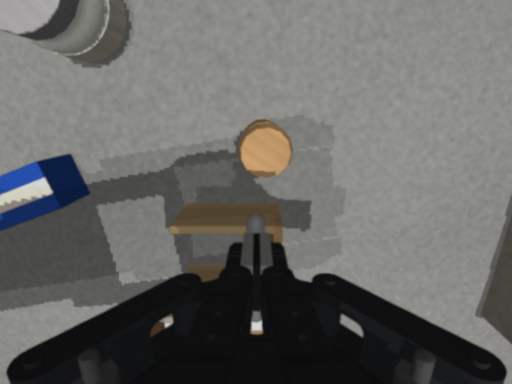

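```bash
python3 - <<'E'
from h import *
for z in(.057,.065,.07,.075,.08):print(z,*[np.round(proj(n,[[.6128,.21,z]])[0],1) for n in("scene","side","wrist")])
c=viewer.calibration("wrist");C=-np.array(c["R"]).T@c["t"];print(C,readout.get_obs()["tool_pos"],readout.get_obs()["q"])
print(proj("wrist",[[.6128,.21-.0,.057+0]]))
E
```

```text
0.057 [311.9 196.6] [208.2 223. ] [255.  229.1]
0.065 [312.1 194. ] [208.1 220.5] [254.9 234.2]
0.07 [312.1 192.4] [208. 219.] [254.9 237.6]
0.075 [312.2 190.7] [207.9 217.5] [254.8 241.2]
0.08 [312.3 189.1] [207.8 215.9] [254.8 245. ]
[0.60878641 0.28154065 0.22902312] [0.61297426 0.20999253 0.05687275] [ 2.15283809e-01  2.29082634e-01  1.66863459e+00 -4.83169253e-06
  1.24390737e+00  1.45281044e-01]
[[254.99525818 229.14511096]]
```

All three cameras show the real fingertip about 20 mm above the reported TCP: its lower end is at crop (205,188), but the TCP projects to (200,220). I'll carry on down, guided by force.

step_arm --moves '[[[0,0,-0.2,0],[0,0,-0.2,0],[0,0,-0.2,0],[0,0,-0.2,0],[0,0,0,0]]]'

```text
t: 4.93
tool_pos: [0.6125, 0.2099, 0.0481]
tool_rot: [3.139, 0.11, -0.002]
contact_force: [0.1, -0.0, 0.1]
opening: -0.0
```

step_arm --moves '[[[0,0,-0.1,0],[0,0,-0.1,0],[0,0,-0.1,0],[0,0,0,0]]]'

```text
t: 5.27
tool_pos: [0.6129, 0.21, 0.0457]
tool_rot: [3.14, 0.11, -0.0]
contact_force: [-0.9, 1.3, 0.4]
opening: -0.0002
```

step_arm --moves '[[[0,0,-0.1,0],[0,0,-0.1,0],[0,0,0,0]]]'

```text
t: 5.52
tool_pos: [0.6128, 0.21, 0.0437]
tool_rot: [3.14, 0.11, -0.001]
contact_force: [1.3, 0.6, -0.3]
opening: -0.0002
```

step_arm --moves '[[[0,0,-0.1,0],[0,0,0,0]]]'

```text
t: 5.68
tool_pos: [0.6129, 0.21, 0.0427]
tool_rot: [3.14, 0.11, -0.0]
contact_force: [0.3, 0.5, 0.0]
opening: -0.0004
```

step_arm --moves '[[[0,0,-0.1,0],[0,0,0,0]]]'

```text
t: 5.85
tool_pos: [0.6129, 0.21, 0.0417]
tool_rot: [3.14, 0.11, -0.0]
contact_force: [-0.8, 0.8, 0.3]
opening: -0.0
```

step_arm --moves '[[[0,0,-0.1,0],[0,0,0,0]]]'

```text
t: 6.02
tool_pos: [0.6129, 0.21, 0.0407]
tool_rot: [3.14, 0.11, -0.0]
contact_force: [0.1, 0.6, 0.4]
opening: 0.0004
```

step_arm --moves '[[[0,0,-0.1,0],[0,0,0,0]]]'

```text
t: 6.18
tool_pos: [0.6129, 0.21, 0.0397]
tool_rot: [3.14, 0.11, -0.0]
contact_force: [-1.1, -0.6, 0.9]
opening: 0.0002
```

step_arm --moves '[[[0,0,-0.1,0],[0,0,0,0]]]'

```text
t: 6.35
tool_pos: [0.6129, 0.21, 0.0387]
tool_rot: [3.14, 0.11, -0.0]
contact_force: [0.3, 0.1, 0.3]
opening: -0.0001
```

step_arm --moves '[[[0,0,-0.1,0],[0,0,0,0]]]'

```text
t: 6.52
tool_pos: [0.6129, 0.21, 0.0377]
tool_rot: [3.14, 0.11, -0.0]
contact_force: [-0.1, 0.3, -0.3]
opening: -0.0002
```

```bash
python3 - <<'E'
from h import *
ims=[]
T=readout.get_obs()["tool_pos"];print(T,readout.get_obs()["contact_force"])
for n in("scene","side"):
    im=viewer.get_image(n); u,v=proj(n,[[.613,.21,.06]])[0].astype(int);print(n,u,v)
    x0,y0=u-33,v-36
    ims.append(cv2.resize(im[y0:y0+73,x0:x0+66],(396,438),interpolation=cv2.INTER_CUBIC))
cv2.imwrite("pics/c3.png",np.hstack(ims))
E
```

```text
[0.61286994 0.2099599  0.0376769 ] [-0.14273573  0.32015167 -0.34836965]
scene 312 195
side 208 222
```

View pics/c3.png

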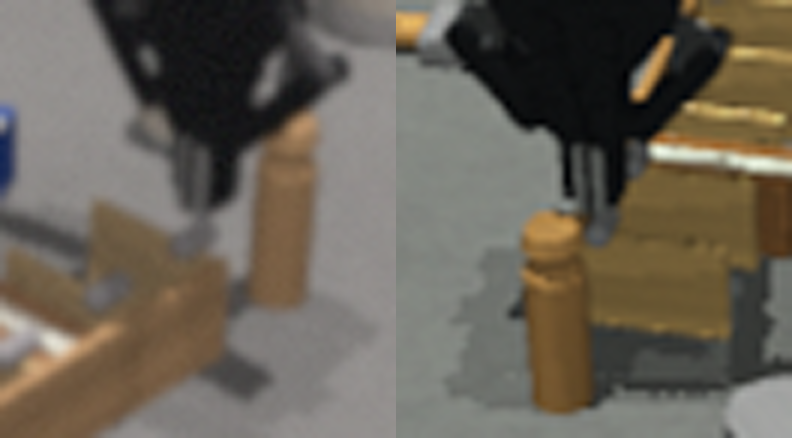

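The tip (scene crop 195,210) is now just above stub 1 (195,240), and only a few mm are left.

step_arm --moves '[[[0,0,-0.1,0],[0,0,0,0]]]'

```text
t: 6.78
tool_pos: [0.6129, 0.21, 0.0368]
tool_rot: [3.14, 0.11, -0.0]
contact_force: [-0.3, -0.0, -0.8]
opening: 0.0
```

step_arm --moves '[[[0,0,-0.1,0],[0,0,0,0]]]'

```text
t: 6.95
tool_pos: [0.6128, 0.21, 0.0357]
tool_rot: [3.14, 0.11, -0.0]
contact_force: [0.1, -0.5, -0.7]
opening: 0.0003
```

step_arm --moves '[[[0,0,-0.1,0],[0,0,0,0]]]'

```text
t: 7.12
tool_pos: [0.6128, 0.21, 0.0347]
tool_rot: [3.14, 0.11, -0.001]
contact_force: [0.0, -0.4, 0.2]
opening: -0.0002
```

step_arm --moves '[[[0,0,-0.1,0],[0,0,0,0]]]'

```text
t: 7.28
tool_pos: [0.6129, 0.21, 0.0337]
tool_rot: [3.14, 0.11, -0.0]
contact_force: [-0.2, 0.5, -0.5]
opening: -0.0001
```

step_arm --moves '[[[0,0,-0.1,0],[0,0,0,0]]]'

```text
t: 7.45
tool_pos: [0.6129, 0.21, 0.0327]
tool_rot: [3.14, 0.11, -0.0]
contact_force: [0.6, -0.2, -0.3]
opening: -0.0002
```

step_arm --moves '[[[0,0,-0.1,0],[0,0,0,0]]]'

```text
t: 7.62
tool_pos: [0.6129, 0.21, 0.0317]
tool_rot: [3.14, 0.11, -0.0]
contact_force: [0.2, -0.5, 0.6]
opening: 0.0002
```

step_arm --moves '[[[0,0,-0.1,0],[0,0,0,0]]]'

```text
t: 7.78
tool_pos: [0.6129, 0.21, 0.0307]
tool_rot: [3.14, 0.11, -0.0]
contact_force: [0.1, -0.0, -0.0]
opening: 0.0
```

```bash
python3 - <<'E'
from h import *
ims=[]
for n in("scene","side"):
    im=viewer.get_image(n); u,v=proj(n,[[.613,.21,.06]])[0].astype(int)
    x0,y0=u-25,v-27
    ims.append(cv2.resize(im[y0:y0+55,x0:x0+50],(400,440),interpolation=cv2.INTER_CUBIC))
im=np.hstack(ims);im=np.clip(im*1.6,0,255).astype(np.uint8)
cv2.imwrite("pics/c4.png",im)
E
```

```text
(no output)
```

View pics/c4.png

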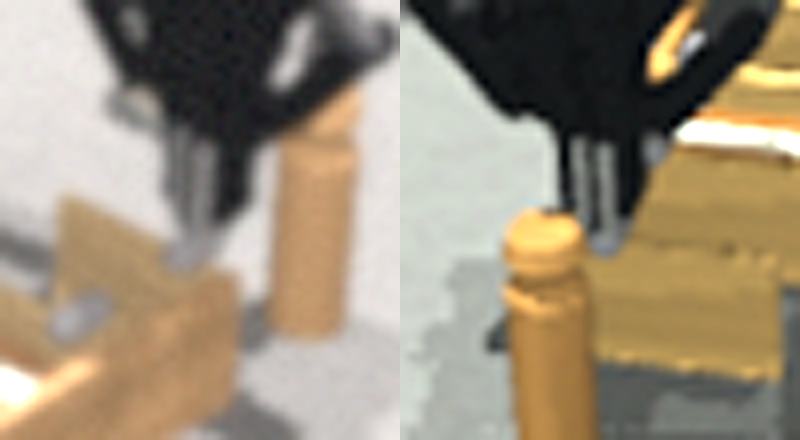

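The tip (crop 200,230 on the left) now reaches stub 1 (200,240); no force yet, so I'll go on in 1 mm steps.

step_arm --moves '[[[0,0,-0.1,0],[0,0,0,0]]]'

```text
t: 8.05
tool_pos: [0.6129, 0.21, 0.0298]
tool_rot: [-3.14, -0.11, 0.0]
contact_force: [-0.3, 1.4, -0.6]
opening: 0.0001
```

step_arm --moves '[[[0,0,-0.1,0],[0,0,0,0]]]'

```text
t: 8.22
tool_pos: [0.6131, 0.21, 0.0296]
tool_rot: [3.14, 0.11, -0.0]
contact_force: [-2.7, -0.9, 3.2]
opening: -0.0
```

step_arm --moves '[[[0,0,-0.1,0],[0,0,0,0]]]'

```text
t: 8.38
tool_pos: [0.6131, 0.21, 0.0295]
tool_rot: [3.139, 0.11, -0.0]
contact_force: [-5.0, -1.5, 8.6]
opening: 0.0
```

Contact on stub 1 at reported z 0.0296. The sideways force suggests the tip sits on the robot side of the round bar, so I'll centre it 3 mm further out.

step_arm --moves '[[[0,0,0.3,0],[0.3,0,0,0],[0,0,-0.1,0],[0,0,-0.1,0],[0,0,0,0]]]'

```text
t: 8.8
tool_pos: [0.6166, 0.21, 0.0296]
tool_rot: [-3.14, -0.11, -0.002]
contact_force: [-1.1, -1.3, 4.7]
opening: 0.0001
```

step_arm --moves '[[[0,0,-0.1,0],[0,0,0,0]]]'

```text
t: 8.97
tool_pos: [0.6167, 0.21, 0.0294]
tool_rot: [3.14, 0.11, 0.001]
contact_force: [-2.9, -1.5, 8.0]
opening: 0.0002
```

step_arm --moves '[[[0.05,-0.7,0.08,0],[0.05,-0.7,0,0],[0.05,-0.7,0,0],[0.05,-0.7,0,0],[0.05,-0.7,0,0],[0.05,-0.7,0,0],[0.05,-0.7,0,0],[0.05,-0.7,0,0],[0,-0.3,0,0],[0,0,0,0]]]'

```text
t: 9.8
tool_pos: [0.6208, 0.1501, 0.0296]
tool_rot: [3.14, 0.109, 0.003]
contact_force: [-0.4, -0.0, 4.9]
opening: 0.0001
```

Stub 2 touched (4.9 N), so on to stub 3.

step_arm --moves '[[[0.05,-0.7,0,0],[0.05,-0.7,0,0],[0.05,-0.7,0,0],[0.05,-0.7,0,0],[0.05,-0.7,0,0],[0.05,-0.7,0,0],[0.05,-0.7,0,0],[0.05,-0.6,0,0],[0,0,0,0]]]'

```text
t: 10.55
tool_pos: [0.6247, 0.0948, 0.0295]
tool_rot: [3.139, 0.108, 0.002]
contact_force: [-0.3, 0.2, 5.3]
opening: -0.0
```

Stub 3 touched (5.3 N), so counting is complete. Now I'll lift off and go to a good view of the carton and gap 3.

step_arm --moves '[[[0,0,3.0,0],[0,0,4.0,0],[-2.5,-1.0,4.0,0],[-3.0,-1.5,3.0,0],[-3.0,-1.5,1.0,0],[-2.0,-1.0,0,0],[0,0,0,0],[0,0,0,0]]]'

```text
t: 11.22
tool_pos: [0.5237, 0.0476, 0.1705]
tool_rot: [3.139, 0.108, -0.0]
contact_force: [0.5, -0.8, -1.0]
opening: 0.0
```

```bash
python3 - <<'E'
from h import *
o=readout.get_obs();print(o["t"],o["tool_pos"],o["contact_force"])
p=rackfit(("wrist",),(.6053,.0379,.0706))
q=[cartonfit("wrist",(.4955,.064,.08)) for _ in range(2)]
im=viewer.get_image("wrist");P=(.6053,.0379,.0706)
for a in[[[-.038,y,.05],[.032,y,.05]] for y in(.053,.003)]:
    u=proj("wrist",rk(P,a));cv2.line(im,*[tuple(int(v) for v in w) for w in u],(0,255,0),1)
h=proj("wrist",rk(q[0],[[x,y,.04] for x,y in((-.04,-.018),(.04,-.018),(.04,.018),(-.04,.018))]));cv2.polylines(im,[h.astype(int)],True,(0,0,255),1)
cv2.imwrite("pics/w5.png",im)
E
```

```text
11.2167 [0.52370765 0.04756158 0.17053478] [ 0.46170422 -0.81256987 -1.01530791]
rack [0.6046 0.0391 0.0775] [('wrist', np.int64(1), (np.float64(0.5), np.float64(-6.0))), ('wrist', np.int64(2), (np.float64(0.0), np.float64(-0.1))), ('wrist', np.int64(3), (np.float64(-1.4), np.float64(0.9))), ('wrist', np.int64(4), (np.float64(-0.6), np.float64(0.4))), ('wrist', np.int64(5), (np.float64(1.7), np.float64(0.3)))]
carton wrist 1.3 [0.4953 0.0638 0.0722] iou 0.93
carton wrist 0.6 [0.4956 0.0641 0.0944] iou 0.976
```

View pics/w5.png

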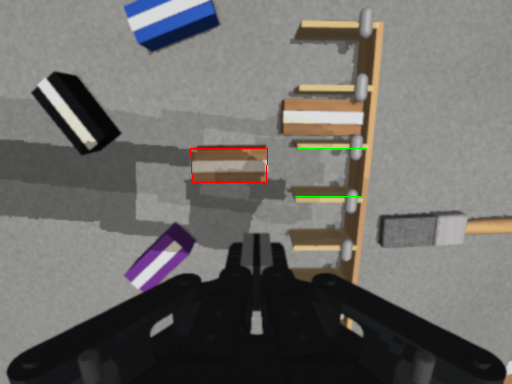

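The overlay matches: the carton (red, 191–267 × 149–183) sits about 5 mm left of the line of gap 3 (green, rows 148 and 197), with its yaw about right. I'll nudge it right with the fingertip on its left side.

step_arm --moves '[[[-1.4,3.2,0,0],[-1.4,3.3,0,0],[0,0,-3.0,0],[0,0,-3.0,0],[0,0,-3.0,0],[0,0,-3.0,0],[0,0,-2.5,0],[0,0,-2.0,0],[0,0,-1.6,0],[0,0,0,0]]]'

```text
t: 12.4
tool_pos: [0.4932, 0.1134, -0.0142]
tool_rot: [3.139, 0.11, -0.013]
contact_force: [-1.1, 1.3, 0.7]
opening: 0.0001
```

step_arm --moves '[[[0,-0.3,0,0],[0,-0.3,0,0],[0,-0.3,0,0],[0,-0.3,0,0],[0,-0.3,0,0],[0,-0.3,0,0],[0,-0.3,0,0],[0,0,0,0]]]'

```text
t: 13.07
tool_pos: [0.4967, 0.0919, -0.0097]
tool_rot: [3.14, 0.109, 0.001]
contact_force: [0.3, -0.1, 0.1]
opening: 0.0001
```

```bash
python3 - <<'E'
from h import *
o=readout.get_obs();print(o["t"],o["tool_pos"],o["contact_force"])
for c in("wrist","side","scene"): cartonfit(c,(.4955,.061,.08))
E
```

```text
13.0667 [ 0.496726    0.091921   -0.00972999] [ 0.26576237 -0.09529918  0.13647892]
carton wrist 41.7 [0.4951 0.0642 0.0816] iou 0.145
carton side 5.6 [0.4939 0.0648 0.1833] iou 0.562
carton scene 3.3 [0.4972 0.0617 0.0016] iou 0.864
```

step_arm --moves '[[[0,-0.2,0,0],[0,-0.2,0,0],[0,0,0,0],[0,1.0,0,0],[0,1.5,0,0],[0,0,3.0,0],[0,0,4.0,0],[-2.0,-2.0,4.0,0],[0,-3.0,3.5,0],[0,-2.0,2.0,0]]]'

```text
t: 14.2
tool_pos: [0.4806, 0.0491, 0.1498]
tool_rot: [3.139, 0.112, 0.008]
contact_force: [1.1, 0.2, -0.1]
opening: -0.0001
```

step_arm --moves '[[[0,0,0,0],[0,0,0,0]]]'

```text
t: 14.37
tool_pos: [0.4806, 0.0493, 0.1473]
tool_rot: [-3.14, -0.107, -0.006]
contact_force: [-0.8, -0.2, -0.3]
opening: -0.0001
```

```bash
python3 - <<'E'
from h import *
o=readout.get_obs();print(o["t"],o["tool_pos"],o["contact_force"])
for c in("wrist","wrist","scene"):
    q=cartonfit(c,(.4955,.059,.08)); d=q[:2]-[.605,.0385]; c_,s=np.cos(.072),np.sin(.072); print("in rack",c_*d[0]+s*d[1],-s*d[0]+c_*d[1],q[2]-.072)
E
```

```text
14.3667 [0.48064676 0.0492534  0.14734076] [-0.84103178 -0.15556649 -0.32321026]
carton wrist 4.5 [0.493  0.0627 0.0725] iou 0.936
in rack -0.11000117403531515 0.032175184440443316 0.00048404189413107923
carton wrist 2.4 [0.4949 0.0602 0.0561] iou 0.936
in rack -0.10830255204293383 0.02956974178001424 -0.01586812513807799
carton scene 3.1 [0.4939 0.0589 0.0409] iou 0.906
in rack -0.1093100396169677 0.028288597577280195 -0.031053014556129382
```

Carton is now about 2 mm off the gap centre line. Next I'll turn 90° so both fingertips make a flat pusher, go behind the carton and open slightly.

step_arm --moves '[[[-1.0,0.1,0,0.12],[-1.0,0.1,0,0.12],[-1.0,0.1,0,0.12],[-1.0,0.1,0,0.12],[-1.0,0,0,0.12],[-1.0,0,0,0.12],[-0.6,0,0,0.12],[0,0,0,0.12],[0,0,0,0.12],[0,0,0,0.12]]]' --grip 0.88

```text
t: 15.5
tool_pos: [0.413, 0.0538, 0.1448]
tool_rot: [-2.522, -1.871, 0.002]
contact_force: [0.6, 0.3, -0.0]
opening: 0.0104
```

step_arm --moves '[[[0,0,-2,0.12],[0,0,-2,0.12],[0,0,-2.0,0.12],[0,0,-2,0.011],[0,0,0,0],[0,0,0,0],[0,0,0,0]]]'

```text
t: 16.08
tool_pos: [0.414, 0.0535, 0.0664]
tool_rot: [2.142, 2.298, 0.001]
contact_force: [-0.1, 0.8, 0.2]
opening: 0.0101
```

step_arm --moves '[[[0,0,-2.5,0],[0,0,-2.5,0],[0,0,-1.6,0],[0,0,-1.0,0],[0,0,0,0],[0,0,0,0]]]'

```text
t: 16.58
tool_pos: [0.4144, 0.0533, -0.0093]
tool_rot: [2.142, 2.297, 0.001]
contact_force: [0.5, -0.0, 0.4]
opening: 0.0102
```

step_arm --moves '[[[0.8,0.06,0,0],[0.8,0.06,0,0],[0.7,0.05,0,0],[0.5,0.04,0,0],[0.5,0.04,0,0],[0.5,0.04,0,0],[0.5,0.04,0,0],[0.5,0.04,0,0],[0,0,0,0],[0,0,0,0]]]'

```text
t: 17.42
tool_pos: [0.462, 0.0571, -0.0103]
tool_rot: [2.142, 2.298, 0.0]
contact_force: [-0.4, -0.4, -0.2]
opening: 0.0102
```

```bash
python3 - <<'E'
from h import *
o=readout.get_obs();print(o["t"],o["tool_pos"],o["tool_rot"],o["contact_force"])
for c in("wrist","side","scene"):
    q=cartonfit(c,(.512,.06,.07)); d=q[:2]-[.605,.0385]; c_,s=np.cos(.072),np.sin(.072); print("in rack",c_*d[0]+s*d[1],-s*d[0]+c_*d[1],q[2]-.072)
cv2.imwrite("pics/w6.png",np.hstack([cv2.resize(viewer.get_image("wrist"),(400,300)),cv2.resize(viewer.get_image("scene")[150:300,160:360],(400,300),interpolation=cv2.INTER_CUBIC)]))
E
```

```text
17.4167 [ 0.46199219  0.05707897 -0.01029861] [2.14183091e+00 2.29788501e+00 4.69083875e-04] [-0.3751409  -0.43943973 -0.15216264]
carton wrist 40.5 [0.5154 0.0551 0.1621] iou 0.218
in rack -0.08813127393948711 0.02299544383719112 0.0900529822463992
carton side 3.0 [0.5126 0.0562 0.2146] iou 0.81
in rack -0.09085210590637031 0.0243290591199034 0.1426141975308644
carton scene 2.8 [ 0.516   0.0607 -0.054 ] iou 0.741
in rack -0.08716029554467285 0.028566137999182367 -0.12597316931370026
```

View pics/w6.png

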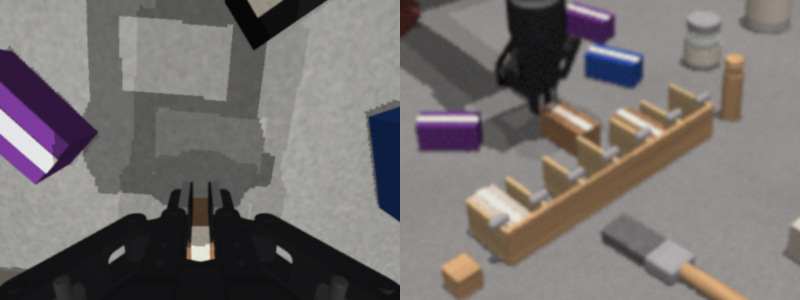

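Wrist part: the carton stripe (200,230) is centred between the fingers. Scene part: the carton front (590,145) is at the mouth of gap 3. I'll push on.

step_arm --moves '[[[0.5,0.036,0,0],[0.5,0.036,0,0],[0.5,0.036,0,0],[0.5,0.036,0,0],[0.5,0.036,0,0],[0.5,0.036,0,0],[0,0,0,0]]]'

```text
t: 18.4
tool_pos: [0.493, 0.0592, -0.01]
tool_rot: [2.141, 2.297, 0.001]
contact_force: [-0.8, -0.2, 0.2]
opening: 0.0104
```

step_arm --moves '[[[0.5,0.036,0,0],[0.5,0.036,0,0],[0.5,0.036,0,0],[0.5,0.036,0,0],[0.5,0.036,0,0],[0.5,0.036,0,0],[0,0,0,0]]]'

```text
t: 18.98
tool_pos: [0.523, 0.0614, -0.0099]
tool_rot: [2.141, 2.297, 0.002]
contact_force: [-0.1, -0.3, -0.3]
opening: 0.0102
```

```bash
python3 - <<'E'
from h import *
o=readout.get_obs();print(o["t"],o["tool_pos"],o["tool_rot"],o["contact_force"])
for c in("side","scene"):
    q=cartonfit(c,(.575,.064,.07)); d=q[:2]-[.605,.0385]; c_,s=np.cos(.072),np.sin(.072); print("in rack",c_*d[0]+s*d[1],-s*d[0]+c_*d[1],q[2]-.072)
E
```

```text
18.9833 [ 0.52296883  0.06137204 -0.0099324 ] [2.14147194e+00 2.29723822e+00 1.52476531e-03] [-0.06200988 -0.2676038  -0.31430814]
carton side 4.9 [0.5712 0.0641 0.2473] iou 0.47
in rack -0.03191064737458586 0.027955216979387975 0.17532981491021982
carton scene 1.9 [0.5721 0.0668 0.0699] iou 0.479
in rack -0.030745018460007732 0.030626189319453483 -0.002127330909246189
```

step_arm --moves '[[[0.5,0.036,0,0],[0.5,0.036,0,0],[0.4,0.03,0,0],[0.3,0.02,0,0],[0,0,0,0]]]'

```text
t: 19.6
tool_pos: [0.5395, 0.0626, -0.0101]
tool_rot: [2.142, 2.298, 0.001]
contact_force: [-0.2, -0.4, -0.5]
opening: 0.0102
```

step_arm --moves '[[[0.2,0.014,0,0],[0.1,0.007,0,0],[0,0,0,0]]]'

```text
t: 19.85
tool_pos: [0.5418, 0.0628, -0.0103]
tool_rot: [2.142, 2.298, 0.0]
contact_force: [-0.2, 1.1, -0.7]
opening: 0.0101
```

step_arm --moves '[[[0.1,0.007,0,0],[0.1,0.007,0,0],[0,0,0,0]]]'

```text
t: 20.1
tool_pos: [0.5436, 0.0629, -0.0103]
tool_rot: [2.142, 2.298, -0.0]
contact_force: [-0.6, -0.2, 0.5]
opening: 0.0101
```

step_arm --moves '[[[0.1,0.007,0,0],[0.1,0.007,0,0],[0,0,0,0]]]'

```text
t: 20.35
tool_pos: [0.5435, 0.063, -0.0106]
tool_rot: [-2.139, -2.296, 0.006]
contact_force: [-8.5, -0.5, 6.6]
opening: 0.0103
```

step_arm --moves '[[[0.1,0.007,0,0],[0,0,0,0]]]'

```text
t: 20.52
tool_pos: [0.5434, 0.063, -0.0108]
tool_rot: [-2.138, -2.294, 0.01]
contact_force: [-12.0, -2.2, 8.7]
opening: 0.0101
```

step_arm --moves '[[[0.1,0.007,0,0],[0,0,0,0]]]'

```text
t: 20.68
tool_pos: [0.5433, 0.063, -0.011]
tool_rot: [-2.136, -2.293, 0.013]
contact_force: [-15.3, -1.2, 9.6]
opening: 0.0101
```

Firm stop at x = 0.5435, against a predicted 0.5445 for home. I'll back away and raise the hand clear.

step_arm --moves '[[[-0.4,-0.03,0,0],[-0.4,-0.03,0,0],[-1.0,-0.07,0,0],[-2.0,-0.14,0,0],[-2.0,-0.14,0,0],[0,0,3,0],[0,0,4,0],[0,0,4,0],[0,0,4,0],[0,0,4,0]]]'

```text
t: 21.52
tool_pos: [0.4889, 0.0591, 0.1816]
tool_rot: [2.142, 2.298, 0.001]
contact_force: [0.8, -0.7, -0.2]
opening: 0.01
```

step_arm --moves '[[[2.0,0,1,-0.12],[2.0,0,0,-0.12],[2.0,0,0,-0.12],[0,-1,0,-0.12],[0,-1,0,-0.12],[0,-1,0,-0.12],[0,-1,0,-0.12],[0,-1,0,-0.12],[0,-1,0,-0.12],[0,0,0,-0.12]]]'

```text
t: 22.35
tool_pos: [0.5493, -0.0023, 0.1896]
tool_rot: [3.067, 0.676, 0.001]
contact_force: [-1.1, -0.2, -0.2]
opening: 0.0102
```

step_arm --moves '[[[0,0,0,-0.12],[0,0,0,-0.12],[0,0,0,-0.12],[0,0,0,0],[0,0,0,0]]]'

```text
t: 22.77
tool_pos: [0.5493, -0.0008, 0.1897]
tool_rot: [3.139, 0.132, 0.001]
contact_force: [0.4, -0.4, -0.2]
opening: 0.0104
```

```bash
python3 - <<'E'
from h import *
o=readout.get_obs();print(o["t"],o["tool_pos"],o["tool_rot"],o["contact_force"])
im=viewer.get_image("wrist")
for y in(.028,):
  for x in(-.048,):
    u=proj("wrist",rk((.605,.0385,.072),[[x,y-.018,.04],[x,y+.018,.04]]));cv2.line(im,*[tuple(int(v) for v in w) for w in u],(0,0,255),1)
q=cartonfit("wrist",(.595,.065,.07)); d=q[:2]-[.605,.0385]; c_,s=np.cos(.072),np.sin(.072); print("in rack",c_*d[0]+s*d[1],-s*d[0]+c_*d[1],q[2]-.072)
cv2.imwrite("pics/w7.png",cv2.resize(im,(768,576),interpolation=cv2.INTER_CUBIC))
E
```

```text
22.7667 [ 0.54932967 -0.00083022  0.18967843] [3.13881552e+00 1.32031939e-01 5.77292660e-04] [ 0.44978985 -0.38081803 -0.1641222 ]
carton wrist 2.0 [0.5943 0.0677 0.0898] iou 0.925
in rack -0.008573395472841628 0.029884036275262028 0.017798891531594085
```

View pics/w7.png

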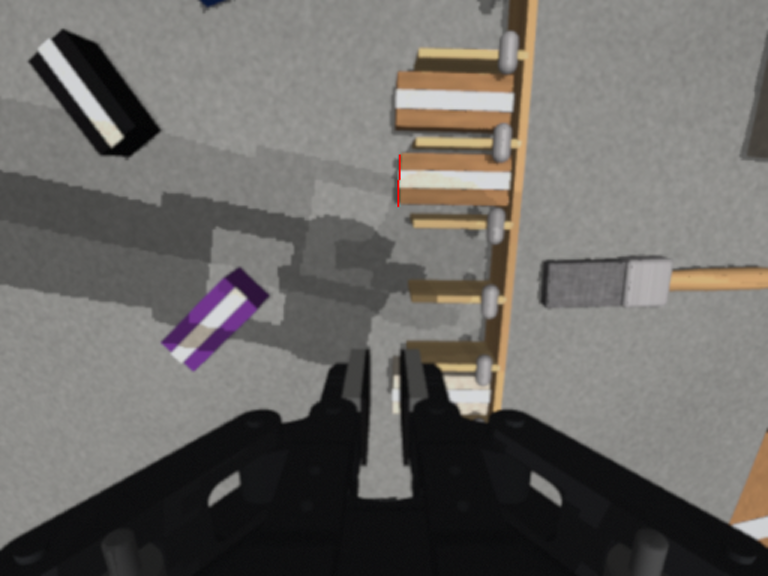

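The carton lies in gap 3, between stubs 3 (502,142) and 4 (496,225). Its rear edge is on the predicted home line at (399,180) and its front is against the back board at (511,180), with stored_a next to it. The hand is clear.

```bash
python3 -c "
from h import *
print(ctrl.finish_job())"
```

```text
the job is handed in; nothing more can be done
None
```

The carton is home in the third gap from the post end, against the back board, and the job is handed in; it reported no verdict.

- **Counting:** the post is at the left end. I slid the shut fingertips along the rail and felt stubs 1, 2 and 3 in that order, at about 8, 5 and 5 N.
- **Pushing:** I nudged the carton about 5 mm sideways to line it up with the gap. I then turned the hand and pushed with both fingertips until it stopped firmly at about 15 N, within 1 mm of the predicted home position. It was never picked up.
- **Last check:** the final wrist picture puts the carton centre at x = -8.6 mm in the rack frame, where fully home is -8 mm. It is about 2 mm off the gap's centre line and turned about 1°. The hand was about 0.19 m up and touching nothing, and I handed in at about 23 s of the 67 s allowed.
- **Bystanders:** I felt no unexpected contact and nothing in the final picture looked moved. That picture does not show the can, jar, tin or post.
- **What disagreed:**
  - The reported TCP height was about 30 mm lower than the real fingertips, so I worked to contact force and pictures instead.
  - The carton fits from the side and scene cameras were poor near the rack and while the gripper hid the carton, so I relied on the wrist camera and the force readings.

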